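# Weigh the small craft caddy on the spring scale

## Robot

A 6-joint arm with a two-finger parallel gripper is mounted at the origin on the work surface. World frame = base frame: x ahead of the robot, y to its left, z up, the work surface at z = 0. Lengths are in m, angles in rad, forces in N, time in s.
With the tool pointing down it reaches from about 0.375 to 0.975 m from the base axis. Payload 3.8 kg.
Tool frame: the origin (TCP) lies at the very end of the fingers, on their centre line; the grasp point (between the pads) lies 19 mm behind it; y points along the fingers, x is the direction in which the jaws open and shut, and the axes are right-handed (so a half turn about y gives the same grasp; the last joint's range is limited). The gripper opens to 85 mm and grips with 20 to 120 N. Pads are 22 mm wide; open, the fingers measure 114 mm over their backs; the gripper's body (76 mm by 85 mm) begins 54 mm behind the grasp point. The pads swing forward as they close: fully open they stand 13 mm farther back than shut.
Start: joints at [-1.3, 0.264, 1.604, -0, 1.274, -0.037], TCP at [0.204, -0.643, 0.193] pointing down, gripper open.
Joint ranges: [-2.63, 2.63], [-0.94, 2.18], [0.31, 2.57], [-1.31, 4.45], [0, 2.66], [-2.55, 2.55]. Speed limits (rad/s): [2.57, 2.57, 3.14, 3.14, 3.14, 3.14].

## Interface

Orientations are given as a rotation vector (axis times angle).
In Python, from workcell import bot, cams gives the robot as it stands.
- The arm moves only by the tool play_rows, never from a script. Its argument "motion" is a list of rows, each a list of 2 entries, a list of its own where there are three numbers: the shift along the world's x, y, z normalised to -1 to 1, where 1 is 400 mm, then the turn, a rotation vector about the world's x, y, z normalised to -1 to 1, where 1 is pi/4 rad. In form: [[[tx, ty, tz], [ax, ay, az]], ...]. A call has 1 to 10 rows; each row is the pose to reach, as a shift and turn from the pose commanded when the call began; what a row does not reach only later rows make up. A row lasts 1/8 s, in which the tool goes at most 62.5 mm and 10.7 degrees, less where a joint would pass 70% of its speed; a pose out of reach is approached as far as the arm can. A call with a number of a shift or a turn outside -1 to 1 is refused whole. A call with a gripper value outside its range is refused whole. "gripper" is the closure, from 0 (fully open) to 1 (shut), set as the call begins (left out, the last holds). The fingers move at their own pace and stop on an object; "squeeze" is the grip in N (left out, the last holds). Time passes only in rows, so rows that repeat a pose let the fingers close. It gives the time, the measured TCP pose, the force and the opening at its end, in the units of the state.
- bot.read_state(): the state, without advancing time (a new reading comes with each control period).
- cams.read_camera(name): name is "scene" or "top" or "wrist"; returns (picture, depth): 400x640x3 uint8, red, green, blue; 400x640 float32, m along the optical axis (not along the pixel's ray), 0 where there is no reading.
- cams.calibration(name): a dict with "mtx" (3x3 intrinsics, pixels), "R" (3x3) and "t" (3): a world point X has camera coordinates R X + t; the wrist camera has in their place "tool_from_camera" (4x4, takes a point from camera to tool coordinates, whose origin is the TCP and whose axes are the tool frame's). Camera axes: x right, y down, z forward; pixel columns grow to the right and rows downward; lengths in m; the calibration is good to about 2 mm. The wrist camera is an equidistant fisheye: a pixel r from the principal point sees the ray r / f radians off the axis. A picture is of the moment at which its call begins: read the wrist's pose just before it. calibration takes no time and is no camera call.
- bot.finish_job(): hands the job in, once; it reports no verdict.
Trained networks look in the newest picture that a camera, given by its name, has taken for a name from the list of things; names that differ only in an ending like _2 or _b are one class to them, and where a whole thing is asked for, a point or a joint stands for the part that bears it (a point fixed in the world has none). Each returns a list of dicts, best first, with "conf" (0 to 1); they miss things now and then, are a little off and sometimes report something else, mostly with a low value. They report only what shows in the picture. A call takes as long as a camera call.
- cams.recognise(camera, label): "xyz" ([x, y, z] in m, in the coordinates of the camera as it stood for that picture, good to about 4 mm: the middle of the surface that is visible of it).
- cams.regions_of(camera, label): "mask" (400x640 bool, what is visible of it).
- cams.mark_of(camera, label): "xyz" ([x, y, z] in m, in the coordinates of the camera as it stood for that picture, good to about 4 mm: a listed point, or the origin of a listed thing).
The state is a dict: "time": time; "q": joint angles; "joint_vel": joint speeds; "joint_torque": joint torques, N m; "tool_pos": TCP position; "tcp_rot": TCP orientation; "wrist_force": force on the tool from outside, world axes, zero at the start; "torque": the same for the moment, N m; "width": opening from 0.0 (shut) to 1.0 (fully open).
Only numpy, scipy, OpenCV 4.12 (cv2) and the standard library are available. Lean on these libraries where they do the work, as an engineer would, in place of code of your own. Each camera call takes 0.05 s, during which the arm holds its last target.

## Task

Weigh the small square plywood caddy, not the long low one: lift it by the handle board, keep it upright, put the hole of its board over the hook of the spring scale. Let it down slowly until the hook carries all the weight, so that the pointer sinks to its reading without a sudden drop. Let go and leave the caddy hanging free and still on the hook, with the long caddy left where it stands.

Things in the scene. Friction and masses are not known exactly. Their poses are not given: they have to be found in the camera images.
- caddy_center (a point): Centre of the small caddy, 90 mm above its underside. Plywood tray 100 x 100 x 40 mm with four pots 60 mm high; across its middle an upright board 12 mm thick (along x), 96 mm wide (y), top 90 mm above this point. Board hole: 60 mm wide, from 15 mm below to 30 mm above this point; pinch the board across its 12 mm about 70 mm above this point, clear of the hook. Front and back alike; 0.4 to 0.62 kg.
- hook_seat (a point): Where the board should rest: middle of the top of the scale's level hook strip (24 mm wide, 6 thick); moves with the hook; 220 mm above the table unloaded. The hook points along -x; its end turns up 12 mm, inner face 35 and outer 41 mm from here. To +x: free strip for 53 mm, then a block 13 mm higher; column (300 mm high) at 85 mm. y across, z up. Hung, the caddy's centre is 30 mm below this point.
- hook (a joint): Sinking of the hook and its pointer on the spring, m: 0 unloaded (top), grows downwards, stop at 0.065. About 7 mm per 0.1 kg, less 2 mm: the small caddy draws it down 26 to 42 mm. Lower the caddy that far, until the grip carries nothing, before letting go: the hook must never sink faster than 0.22 m/s, as it would if the weight fell on it.
- long_caddy_center (a point): Centre of the other caddy, to be left alone, 70 mm above its underside: same plywood and form but longer and lower, tray 100 x 170 mm, six pots, handle board along the 170 mm (y), top 140 mm above the underside.

How it is judged:
On the way, in this order (a step that is already met when the one before it is completed fails the run):
1. the small caddy is lifted clear of the table (height (world z) of caddy_center above 0.135 m), for 0.1 s.
2. the small caddy's board sits on the hook, behind its upturned end, and has drawn it down (x of caddy_center in the frame of hook_seat between -0.028 and 0.028 m and y of caddy_center in the frame of hook_seat between -0.022 and 0.022 m and z of caddy_center in the frame of hook_seat between -0.04 and -0.02 m and value of joint hook above 0.018 m), for 0.2 s.
At the end, for the whole second after the job is handed in: The small caddy hangs by its board on the hook: centre within 28 mm of the seat along the hook, 22 mm across it and 20 to 40 mm below it, upright within 10 degrees; hook sunk 18 to 55 mm and at rest (below 15 mm/s); long caddy within 30 mm of its place (all of step 2 and value of joint hook below 0.055 m and velocity of joint hook between -0.015 and 0.015 m/s and angle between caddy_center's own z axis and vertical below 0.175 rad and distance of long_caddy_center from where it was at the start of the episode below 0.03 m); the robot touches nothing.
It fails at once if the caddy's weight is dropped on the hook (the hook sinks faster than 0.22 m/s) (velocity of joint hook above 0.22 m/s).
It fails at once if the small caddy is tipped by more than 30 degrees (angle between caddy_center's own z axis and vertical above 0.52 rad).
It fails at once if the long caddy is pushed or lifted away (more than 30 mm) (distance of long_caddy_center from where it was at the start of the episode above 0.03 m).
It also fails if it takes over 45 s, if anything falls off the work surface, if the arm or the gripper's body presses on something with over 40 N, if the wrist force passes 120 N, or if a joint passes its speed limit or range.

## Working session

There is one attempt and no reset: what is moved stays moved. The work goes in short steps, Python scripts to look and compute and a tool call to move; the robot and the scene stay as the last step left them, time stands still between calls to the robot, and variables do not carry over. Pictures are saved under pics/ and viewed, and the job is handed in when it is done.

Besides the shell and the picture viewer there is one more tool, called after "Emit:" as name(argument=value, ...), one argument or row to a line, values as JSON. play_rows: Moves the arm, as the interface text tells. Its arguments: {"type":"object","properties":{"motion":{"type":"array","items":{"type":"array"}},"gripper":{"type":"number"},"squeeze":{"type":"number"}},"required":["motion"]}

```bash
mkdir -p pics
cat > h.py <<'E'
import numpy as np, cv2
from workcell import bot, cams
from scipy.spatial.transform import Rotation as Ro
def toworld(n,p):
    c=cams.calibration(n)
    if n=='wrist':
        s=bot.read_state(); T=np.array(c['tool_from_camera']); p=T[:3,:3]@np.array(p)+T[:3,3]
        return Ro.from_rotvec(s['tcp_rot']).as_matrix()@p+np.array(s['tool_pos'])
    return np.array(c['R']).T@(np.array(p)-np.array(c['t']))
def snap(n,f):
    a,d=cams.read_camera(n); cv2.imwrite('pics/'+f,a[:,:,::-1]); return a,d
E
python3 - <<'E'
from h import *
np.set_printoptions(precision=4,suppress=True)
print(bot.read_state())
for n in('scene','top'):
    snap(n,n+'0.png')
    for l in('caddy_center','hook_seat','long_caddy_center'):
        for m in cams.mark_of(n,l)[:3]: print(n,l,round(m['conf'],2),toworld(n,m['xyz']))
print(bot.read_state()['time'])
E
```

```text
{'time': 0.0, 'q': array([-1.2999,  0.2648,  1.6054,  0.    ,  1.2737, -0.0369]), 'joint_vel': array([ 0.    , -0.0009,  0.0005, -0.0003, -0.0004, -0.0007]), 'joint_torque': array([ -0.0003, -51.5113, -36.7315,  -0.0003,   0.0128,  -0.    ]), 'tool_pos': array([ 0.2043, -0.6425,  0.1916]), 'tcp_rot': array([-1.3378,  0.9808, -0.9778]), 'wrist_force': array([-0.491 , -0.2074, -0.2636]), 'torque': array([-0.0196, -0.0164, -0.0342]), 'width': 1.000461258175537}
scene caddy_center 0.6 [ 0.4989 -0.2924  0.0862]
scene hook_seat 0.89 [0.5372 0.2423 0.2217]
scene long_caddy_center 0.83 [ 0.4644 -0.1067  0.0675]
top caddy_center 0.74 [ 0.497  -0.2891  0.0902]
top hook_seat 0.94 [0.5411 0.2442 0.2188]
top long_caddy_center 0.82 [ 0.4697 -0.103   0.069 ]
0.4
```

View pics/scene0.png

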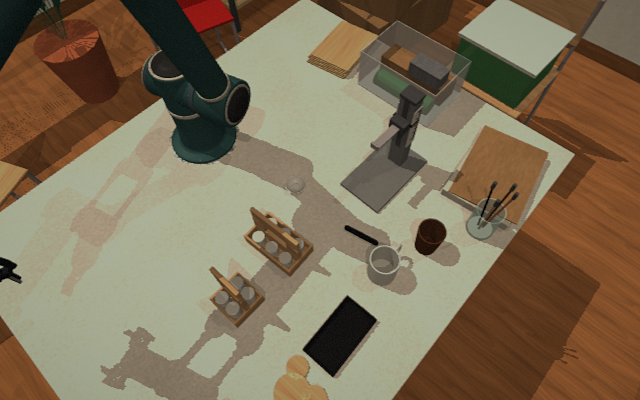

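View pics/top0.png

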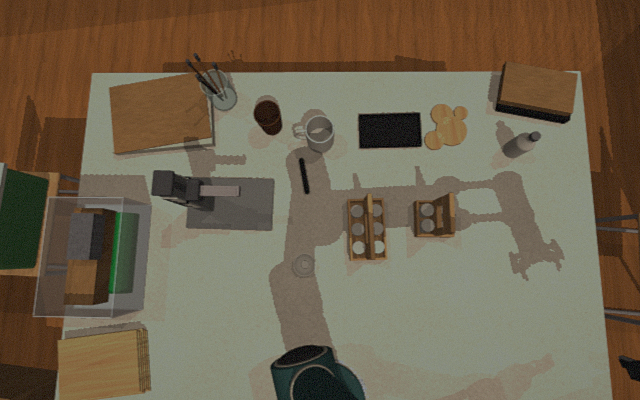

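The small caddy is at right in the top view, around (435,215). The hook points to image right, about (200-240,190). Both boards run along world x. Next I measure yaw and centres from depth.

Run:
```python
from h import *
np.set_printoptions(precision=4,suppress=True)
print(Ro.from_rotvec(bot.read_state()['tcp_rot']).as_matrix())
for n in('top','scene'):
    a,d=cams.read_camera(n); c=cams.calibration(n); K=np.array(c['mtx'])
    v,u=np.indices(d.shape)
    P=np.stack([(u-K[0,2])/K[0,0]*d,(v-K[1,2])/K[1,1]*d,d],-1)
    W=(P-np.array(c['t']))@np.array(c['R'])
    def an(name,cx,cy,r,z0,z1):
        m=(d>0)&(abs(W[...,0]-cx)<r)&(abs(W[...,1]-cy)<r)&(W[...,2]>z0)&(W[...,2]<z1)
        p=W[m]
        if len(p)<5: print(n,name,len(p));return
        (ce,s,ang)=cv2.minAreaRect(p[:,:2].astype(np.float32))
        q=p[:,:2]-p[:,:2].mean(0); e=np.linalg.svd(q,full_matrices=False)[2][0]
        print(n,name,len(p),'mean',p.mean(0),'rect',np.round(ce,4),np.round(s,4),round(ang,1),'yaw',np.degrees(np.arctan2(e[1],e[0])).round(1),'zmax',p[:,2].max().round(4))
    an('board top',.498,-.29,.08,.168,.2)
    an('board',.498,-.29,.08,.13,.2)
    an('long board',.467,-.105,.12,.128,.16)
    an('tray/pots',.498,-.29,.08,.03,.08)
    an('strip',.54,.235,.06,.212,.226)
    an('tip',.54,.22,.05,.228,.24)
    an('above',.54,.3,.12,.229,.4)
```

```text
[[ 0.303  -0.0001  0.953 ]
 [-0.953   0.0004  0.303 ]
 [-0.0004 -1.      0.    ]]
top board top 257 mean [ 0.4987 -0.2925  0.1779] rect [ 0.5001 -0.2936] [0.0954 0.0126] 0.2 yaw -179.6 zmax 0.1835
top board 453 mean [ 0.4988 -0.2907  0.1655] rect [ 0.4999 -0.2936] [0.0957 0.0128] 0.4 yaw -179.5 zmax 0.1835
top long board 350 mean [ 0.4664 -0.1077  0.139 ] rect [ 0.468  -0.1081] [0.1642 0.0123] 3.0 yaw -177.0 zmax 0.1456
top tray/pots 842 mean [ 0.4967 -0.2752  0.0539] rect [ 0.5001 -0.2933] [0.1001 0.1   ] 0.3 yaw -165.6 zmax 0.0796
top strip 381 mean [0.5374 0.2509 0.2202] rect [0.5378 0.2489] [0.0913 0.024 ] 89.0 yaw -91.4 zmax 0.2255
top tip 29 mean [0.5381 0.2062 0.2315] rect [0.5378 0.206 ] [0.0235 0.0051] 2.0 yaw -178.6 zmax 0.2341
top above 1216 mean [0.5368 0.3322 0.2746] rect [0.5395 0.2876] [0.0567 0.1684] 0.8 yaw -86.0 zmax 0.3103
scene board top 218 mean [ 0.5021 -0.2945  0.1782] rect [ 0.4994 -0.2943] [0.0971 0.0121] 0.6 yaw 0.4 zmax 0.1846
scene board 276 mean [ 0.5071 -0.2951  0.1719] rect [ 0.4994 -0.2943] [0.0971 0.0121] 0.6 yaw 0.4 zmax 0.1846
scene long board 317 mean [ 0.471  -0.1092  0.1377] rect [ 0.4689 -0.1079] [0.1644 0.0139] 3.0 yaw 3.0 zmax 0.1433
scene tray/pots 1158 mean [ 0.5057 -0.2963  0.0507] rect [ 0.4997 -0.2934] [0.1034 0.0997] 0.4 yaw -98.4 zmax 0.078
scene strip 257 mean [0.539  0.25   0.2191] rect [0.5381 0.2489] [0.0916 0.0256] 89.1 yaw -89.7 zmax 0.2255
scene tip 24 mean [0.5386 0.2061 0.2309] rect [0.5382 0.2066] [0.0244 0.0074] 4.4 yaw -3.3 zmax 0.2339
scene above 914 mean [0.5439 0.332  0.2708] rect [0.5376 0.2868] [0.1686 0.0565] 87.5 yaw -100.6 zmax 0.3093
```

Run:
```python
import cv2
a=cv2.imread('pics/top0.png'); cv2.imwrite('pics/c1.png',cv2.resize(cv2.hconcat([a[150:270,150:290],a[150:270,340:480]]),None,fx=2.8,fy=2.8,interpolation=2))
a=cv2.imread('pics/scene0.png'); cv2.imwrite('pics/c2.png',cv2.resize(cv2.hconcat([a[75:215,320:460],a[200:340,200:340]]),None,fx=2.8,fy=2.8,interpolation=2))
```

```text
(no output)
```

View pics/c1.png

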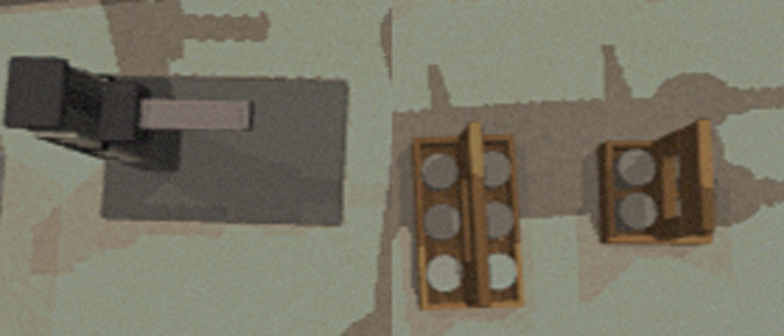

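View pics/c2.png

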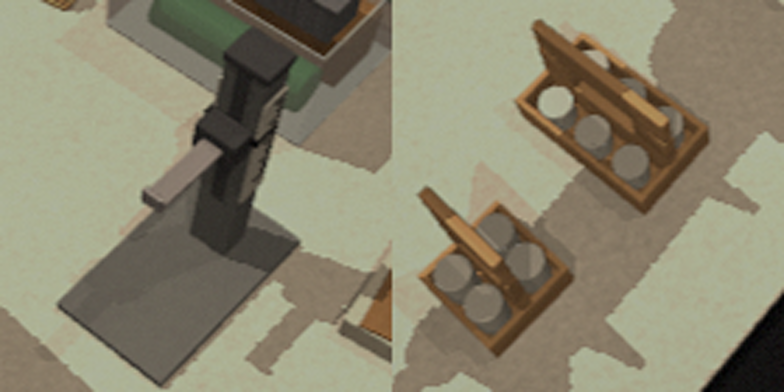

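Caddy is at about (0.500,-0.294), yaw 0.4°. The hook seat is at about (0.538,0.245,0.220) and points along -y. These agree with the sizes given. I move above the caddy with the jaws opening along y.

Emit:
play_rows(
  motion=[
    [[0.05,0.05,0.1],[0,0,-0.05]],
    [[0.15,0.18,0.15],[0,0,-0.1]],
    [[0.26,0.31,0.15],[0,0,-0.16]],
    [[0.37,0.44,0.15],[0,0,-0.22]],
    [[0.48,0.57,0.15],[0,0,-0.28]],
    [[0.59,0.7,0.15],[0,0,-0.33]],
    [[0.68,0.81,0.15],[0,0,-0.37]],
    [[0.739,0.872,0.145],[0,0,-0.382]],
    [[0.739,0.872,0.145],[0,0,-0.382]],
    [[0.739,0.872,0.145],[0,0,-0.382]],
  ],
  gripper=0,
)

```text
time: 1.75
tool_pos: [0.5, -0.2945, 0.251]
tcp_rot: [-1.214, 1.203, -1.203]
wrist_force: [-0.8, -0.1, 0.7]
width: 0.998
```

Run:
```python
from h import *
s=bot.read_state();print(s)
print(Ro.from_rotvec(s['tcp_rot']).as_matrix().round(4))
snap('wrist','w1.png')
for l in('caddy_center',):
  for m in cams.mark_of('wrist',l)[:3]: print(m['conf'],toworld('wrist',m['xyz']))
```

```text
{'time': 1.75, 'q': array([-5.74815311e-01,  5.42238820e-02,  1.73854150e+00, -7.23990254e-04,
        1.34888302e+00,  9.87245439e-01]), 'joint_vel': array([-0.0303356 , -0.00133097,  0.00248255,  0.00075963,  0.00053508,
        0.00312465]), 'joint_torque': array([ 1.08296201e+00, -4.05195200e+01, -3.75397289e+01,  9.91649413e-02,
       -5.02667142e-03,  7.48229708e-03]), 'tool_pos': array([ 0.49995098, -0.29451685,  0.25103255]), 'tcp_rot': array([-1.21412343,  1.20269972, -1.20285355]), 'wrist_force': array([-0.79207069, -0.11762767,  0.67249605]), 'torque': array([ 0.00309522, -0.02993398,  0.00875594]), 'width': 0.9984604382742907}
[[ 8.9e-03 -4.0e-04  1.0e+00]
 [-1.0e+00 -6.0e-04  8.9e-03]
 [ 6.0e-04 -1.0e+00 -4.0e-04]]
0.76 [ 0.49365309 -0.29681179  0.08689596]
```

View pics/w1.png

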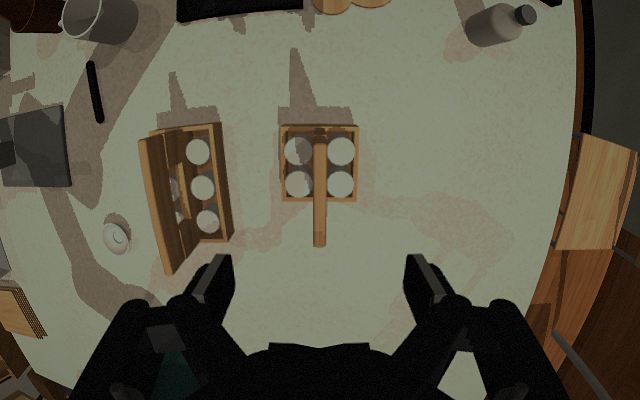

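The wrist view shows the board at column 320, midway between the fingertips (232 and 405), and parallel to the pads. I descend 110 mm.

Emit:
play_rows(
  motion=[
    [[0,0,-0.05],[0,0,0]],
    [[0,0,-0.12],[0,0,0]],
    [[0,0,-0.19],[0,0,0]],
    [[0,0,-0.25],[0,0,0]],
    [[0,0,-0.275],[0,0,0]],
    [[0,0,-0.275],[0,0,0]],
  ],
)

```text
time: 2.6
tool_pos: [0.4989, -0.2945, 0.1396]
tcp_rot: [-1.213, 1.206, -1.202]
wrist_force: [-0.6, 0.1, 0.8]
width: 0.999
```

Emit:
play_rows(
  motion=[
    [[0,0,0],[0,0,0]],
    [[0,0,0],[0,0,0]],
    [[0,0,0],[0,0,0]],
    [[0,0,0],[0,0,0]],
    [[0,0,0],[0,0,0]],
    [[0,0,0],[0,0,0]],
    [[0,0,0],[0,0,0]],
    [[0,0,0],[0,0,0]],
  ],
  gripper=1,
  squeeze=60,
)

```text
time: 3.6
tool_pos: [0.5006, -0.2948, 0.1418]
tcp_rot: [-1.213, 1.202, -1.205]
wrist_force: [0.7, -0.2, 5.1]
width: 0.002
```

Width 0.002, where a 12 mm board should give about 0.14. I look before lifting.

Run:
```python
from h import *
s=bot.read_state();print(s['width'],s['tool_pos'],s['wrist_force'])
snap('wrist','w2.png');a,_=snap('scene','s2.png')
cv2.imwrite('pics/s2c.png',cv2.resize(a[170:340,160:340,::-1],None,fx=3.3,fy=3.3))
```

```text
0.001645323465431764 [ 0.50064682 -0.29482952  0.14178422] [ 0.66980348 -0.19773232  5.08183069]
```

View pics/w2.png

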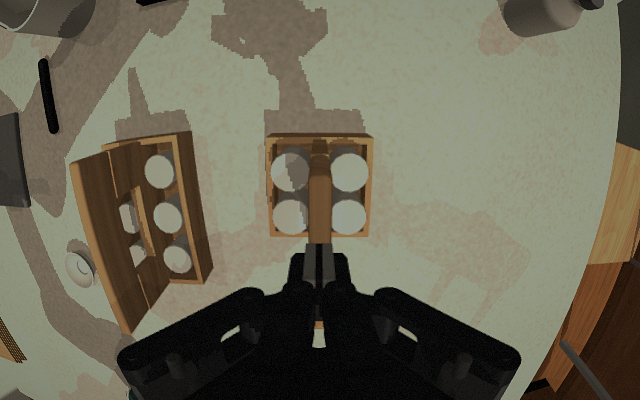

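View pics/s2c.png

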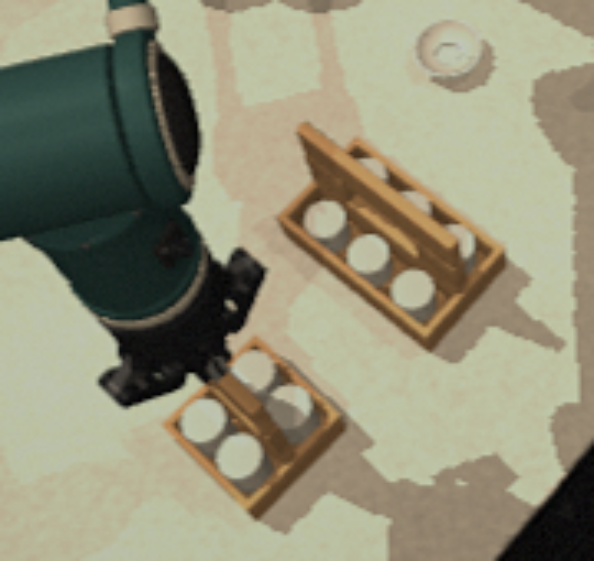

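Run:
```python
from h import *
a=cv2.imread('pics/w2.png'); cv2.imwrite('pics/w2c.png',cv2.resize(a[220:370,230:410],None,fx=4,fy=4,interpolation=2))
a,d=cams.read_camera('scene'); c=cams.calibration('scene'); K=np.array(c['mtx'])
for p in [(.5,-.294,.18),(.452,-.294,.18),(.548,-.294,.18),(.5006,-.2948,.1418),(.5006,-.2948,.16),(.5,-.294,.09)]:
    q=np.array(c['R'])@np.array(p)+np.array(c['t']); print(p,(K@q/q[2])[:2].round(1), q[2].round(3))
print(d[272:300:3,215:265:4].round(3))
cv2.imwrite('pics/s2d.png',cv2.resize(a[250:330,190:290,::-1],None,fx=7,fy=7))
```

```text
(0.5, -0.294, 0.18) [224.1 280.1] 0.966
(0.452, -0.294, 0.18) [210.6 266.9] 0.982
(0.548, -0.294, 0.18) [238.1 293.8] 0.95
(0.5006, -0.2948, 0.1418) [227.6 285.5] 0.999
(0.5006, -0.2948, 0.16) [225.9 283.2] 0.983
(0.5, -0.294, 0.09) [232.2 291.3] 1.045
[[0.817 0.823 0.837 0.903 1.16  1.162 1.163 1.163 1.16  1.163 1.162 1.166
  1.158]
 [0.825 0.834 0.92  0.924 1.161 1.116 1.117 1.158 1.16  1.158 1.156 1.163
  1.159]
 [0.87  0.887 0.93  0.938 1.115 1.093 1.093 1.114 1.155 1.153 1.154 1.153
  1.154]
 [0.912 0.    0.926 0.946 1.089 1.089 1.09  1.091 1.111 1.15  1.15  1.146
  1.147]
 [0.902 1.151 0.952 0.957 0.964 1.082 1.087 1.084 1.122 1.105 1.146 1.146
  1.144]
 [1.146 1.143 1.094 0.967 0.958 1.079 1.081 1.098 1.083 1.081 1.141 1.142
  1.142]
 [1.14  1.099 1.111 1.061 0.951 0.952 1.092 1.076 1.078 1.076 1.1   1.138
  1.138]
 [1.093 1.072 1.078 1.072 1.062 0.952 0.953 1.073 1.076 1.073 1.087 1.09
  1.134]
 [1.07  1.07  1.069 1.068 1.12  0.991 0.964 1.068 1.071 1.067 1.087 1.121
  1.095]
 [1.066 1.065 1.068 1.069 1.103 1.086 0.977 0.997 1.067 1.078 1.097 1.084
  1.112]]
```

View pics/w2c.png

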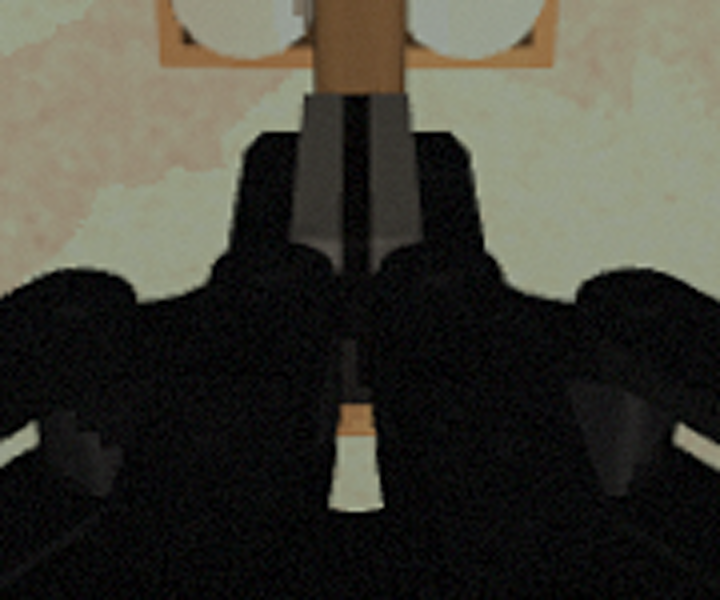

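View pics/s2d.png

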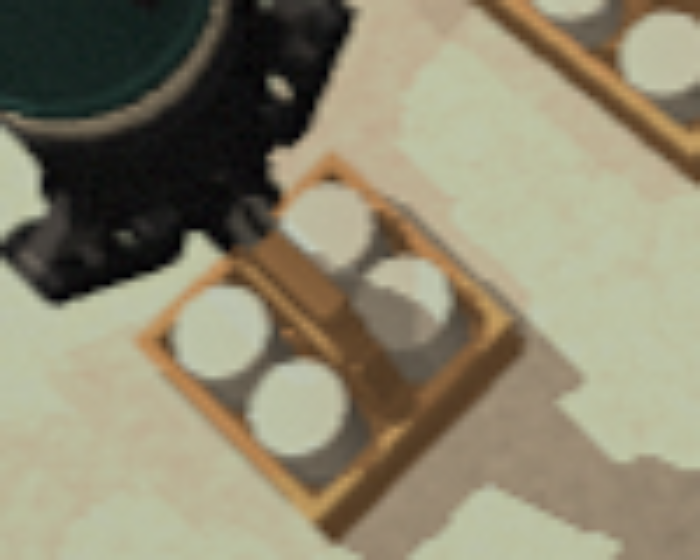

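Run:
```python
from h import *
np.set_printoptions(precision=3,suppress=True,linewidth=150)
c=cams.calibration('wrist');K=np.array(c['mtx']);T=np.array(c['tool_from_camera']);print(K,T)
s=bot.read_state();R=Ro.from_rotvec(s['tcp_rot']).as_matrix()
a,d=cams.read_camera('wrist')
def pt(u,v):
    z=d[v,u]; x,y=(u-K[0,2])/K[0,0],(v-K[1,2])/K[1,1]; r=np.hypot(x,y)
    k=np.tan(r)/r; p=np.array([x*k*z,y*k*z,z]); t=T[:3,:3]@p+T[:3,3]
    return t, R@t+s['tool_pos']
for u,v in[(320,150),(320,200),(320,225),(320,235),(320,240),(311,248),(311,260),(311,270),(326,248),(318,250),(318,260),(318,270),(319,324),(300,255),(290,180)]:
    print(u,v,d[v,u],*pt(u,v))
a,d=cams.read_camera('top');cc=cams.calibration('top')
cv2.imwrite('pics/t2.png',cv2.resize(a[150:290,360:520,::-1],None,fx=4.5,fy=4.5,interpolation=2))
```

```text
[[309.707   0.    318.595]
 [  0.    309.707 198.046]
 [  0.      0.      1.   ]] [[ 1.     0.     0.001  0.   ]
 [-0.    -0.312  0.95  -0.181]
 [ 0.    -0.95  -0.312  0.081]
 [ 0.     0.     0.     1.   ]]
320 150 0.21831334 [0.001 0.037 0.045] [ 0.546 -0.296  0.105]
320 200 0.15004368 [ 0.001 -0.039  0.033] [ 0.534 -0.296  0.181]
320 225 0.15407155 [ 0.001 -0.039  0.02 ] [ 0.521 -0.296  0.181]
320 235 0.15719773 [ 0.001 -0.038  0.014] [ 0.515 -0.296  0.18 ]
320 240 0.15738009 [ 0.001 -0.038  0.012] [ 0.512 -0.296  0.18 ]
311 248 0.14723967 [-0.003 -0.049  0.012] [ 0.513 -0.292  0.191]
311 260 0.13714875 [-0.003 -0.06   0.012] [ 0.512 -0.292  0.201]
311 270 0.12634416 [-0.003 -0.071  0.013] [ 0.514 -0.292  0.212]
326 248 0.14835753 [ 0.004 -0.048  0.012] [ 0.512 -0.299  0.19 ]
318 250 0.145243 [ 0.    -0.051  0.012] [ 0.513 -0.295  0.193]
318 260 0.13629432 [ 0.    -0.06   0.012] [ 0.513 -0.295  0.202]
318 270 0.12836485 [ 0.    -0.069  0.012] [ 0.513 -0.295  0.211]
319 324 0.17545353 [ 0.001 -0.038 -0.045] [ 0.455 -0.296  0.18 ]
300 255 0.1492737 [-0.009 -0.048  0.008] [ 0.509 -0.286  0.19 ]
290 180 0.27110958 [-0.025  0.081  0.012] [ 0.512 -0.27   0.061]
```

View pics/t2.png

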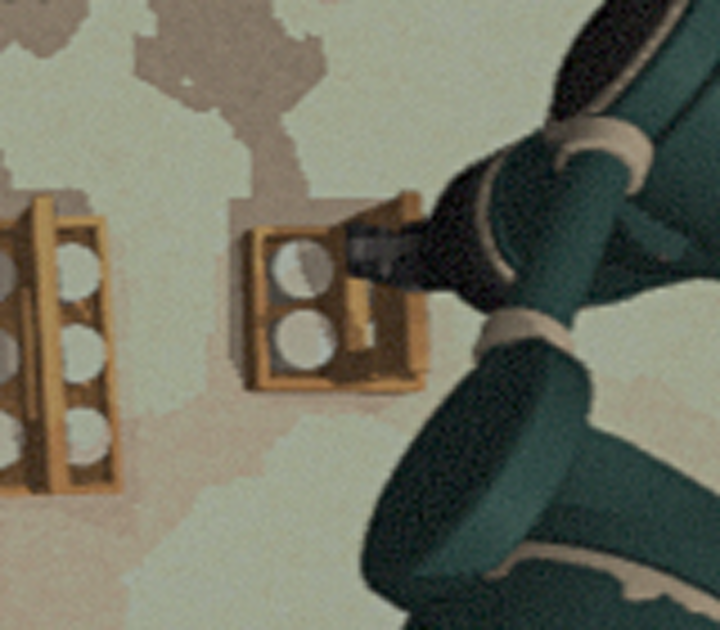

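The wrist depth shows the closed fingers ending at z ≈ 0.18. They are resting on the board's top edge, with 5 N upward and nothing gripped. So the reported TCP lies about 40 mm beyond the real fingertips. The 5 N contact, the tip rows in w1 and the depth all agree on this. I rise, open, check that offset, then go lower.

Emit:
play_rows(
  motion=[
    [[0,0,0.05],[0,0,0]],
    [[0,0,0.12],[0,0,0]],
    [[0,0,0.15],[0,0,0]],
    [[0,0,0.15],[0,0,0]],
  ],
)

```text
time: 4.35
tool_pos: [0.5007, -0.2948, 0.2023]
tcp_rot: [-1.212, 1.201, -1.205]
wrist_force: [0.3, 0.7, 0.3]
width: -0.002
```

Run:
```python
from h import *
np.set_printoptions(precision=3,suppress=True,linewidth=150)
c=cams.calibration('wrist');K=np.array(c['mtx']);T=np.array(c['tool_from_camera'])
s=bot.read_state();R=Ro.from_rotvec(s['tcp_rot']).as_matrix();print(s['tool_pos'],s['wrist_force'],s['width'])
a,d=cams.read_camera('wrist');cv2.imwrite('pics/w3.png',a[:,:,::-1])
v,u=np.indices(d.shape);x,y=(u-K[0,2])/K[0,0],(v-K[1,2])/K[1,1];r=np.hypot(x,y)+1e-9;k=np.tan(r)/r
P=np.stack([x*k*d,y*k*d,d],-1)@T[:3,:3].T+T[:3,3]
m=(d>0)&(abs(P[...,0])<.02)&(abs(P[...,2])<.02)&(P[...,1]<-.005)
h,e=np.histogram(P[m][:,1],bins=np.arange(-.15,0,.005));print(list(zip(e.round(3),h)))
print('caddy',[ (round(q['conf'],2),toworld('wrist',q['xyz'])) for q in cams.mark_of('wrist','caddy_center')])
W=P@R.T+s['tool_pos'];m=(d>0)&(W[...,2]>.172)&(W[...,2]<.187)&(abs(W[...,0]-.5)<.07)&(abs(W[...,1]+.294)<.04)&(P[...,1]>-.09)
print('board',cv2.minAreaRect(W[m][:,:2].astype(np.float32)),W[m][:,2].mean())
```

```text
[ 0.501 -0.295  0.202] [0.292 0.652 0.35 ] -0.0018329874080145238
[(np.float64(-0.15), np.int64(0)), (np.float64(-0.145), np.int64(10)), (np.float64(-0.14), np.int64(355)), (np.float64(-0.135), np.int64(1058)), (np.float64(-0.13), np.int64(1752)), (np.float64(-0.125), np.int64(1789)), (np.float64(-0.12), np.int64(1469)), (np.float64(-0.115), np.int64(1135)), (np.float64(-0.11), np.int64(933)), (np.float64(-0.105), np.int64(294)), (np.float64(-0.1), np.int64(418)), (np.float64(-0.095), np.int64(798)), (np.float64(-0.09), np.int64(996)), (np.float64(-0.085), np.int64(669)), (np.float64(-0.08), np.int64(546)), (np.float64(-0.075), np.int64(229)), (np.float64(-0.07), np.int64(334)), (np.float64(-0.065), np.int64(350)), (np.float64(-0.06), np.int64(324)), (np.float64(-0.055), np.int64(305)), (np.float64(-0.05), np.int64(197)), (np.float64(-0.045), np.int64(75)), (np.float64(-0.04), np.int64(0)), (np.float64(-0.035), np.int64(0)), (np.float64(-0.03), np.int64(0)), (np.float64(-0.025), np.int64(0)), (np.float64(-0.02), np.int64(0)), (np.float64(-0.015), np.int64(0)), (np.float64(-0.01), np.int64(0))]
caddy [(0.56, array([ 0.495, -0.3  ,  0.086]))]
board ((0.5128026008605957, -0.29586729407310486), (0.06627111881971359, 0.011981256306171417), 0.21120841801166534) 0.1799254826179763
```

View pics/w3.png

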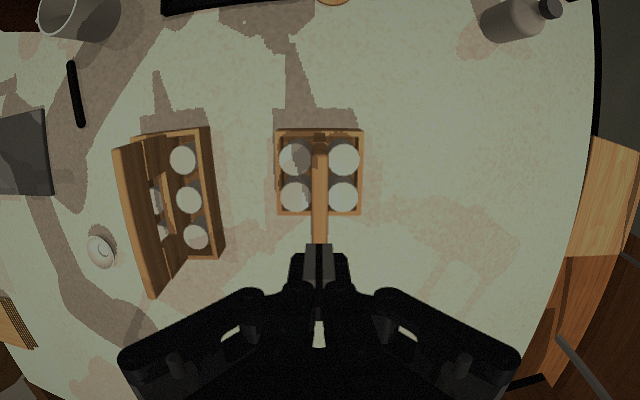

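Free in the air, the shut fingers end 41 mm short of the reported TCP, and the caddy is unmoved. I open, then descend to TCP z ≈ 0.10, which puts the true tips at about 0.141.

Emit:
play_rows(
  motion=[
    [[0,0,0],[0,0,0]],
    [[0,0,0],[0,0,0]],
    [[0,0,0],[0,0,0]],
    [[0,0,0],[0,0,0]],
    [[0,0,0],[0,0,0]],
    [[0,0,0],[0,0,0]],
  ],
  gripper=0,
)

```text
time: 5.2
tool_pos: [0.5001, -0.2945, 0.201]
tcp_rot: [-1.213, 1.203, -1.204]
wrist_force: [-0.2, 0.0, 0.7]
width: 1.002
```

Emit:
play_rows(
  motion=[
    [[0,0,-0.04],[0,0,0]],
    [[0,0,-0.1],[0,0,0]],
    [[0,0,-0.16],[0,0,0]],
    [[0,0,-0.22],[0,0,0]],
    [[0,0,-0.25],[0,0,0]],
    [[0,0,-0.25],[0,0,0]],
    [[0,0,-0.25],[0,0,0]],
  ],
)

```text
time: 6.08
tool_pos: [0.5008, -0.2949, 0.1018]
tcp_rot: [-1.213, 1.202, -1.205]
wrist_force: [-0.4, 0.1, 0.3]
width: 1.001
```

Emit:
play_rows(
  motion=[
    [[0,0,0],[0,0,0]],
    [[0,0,0],[0,0,0]],
    [[0,0,0],[0,0,0]],
    [[0,0,0],[0,0,0]],
    [[0,0,0],[0,0,0]],
    [[0,0,0],[0,0,0]],
    [[0,0,0],[0,0,0]],
    [[0,0,0],[0,0,0]],
  ],
  gripper=1,
  squeeze=70,
)

```text
time: 7.08
tool_pos: [0.5004, -0.2948, 0.1012]
tcp_rot: [-1.213, 1.203, -1.204]
wrist_force: [1.1, -2.0, 0.8]
width: 0.136
```

Width 0.136 is 11.6 mm, so the board is gripped. I lift 180 mm.

Emit:
play_rows(
  motion=[
    [[0,0,0.02],[0,0,0]],
    [[0,0,0.06],[0,0,0]],
    [[0,0,0.12],[0,0,0]],
    [[0,0,0.19],[0,0,0]],
    [[0,0,0.26],[0,0,0]],
    [[0,0,0.33],[0,0,0]],
    [[0,0,0.39],[0,0,0]],
    [[0,0,0.43],[0,0,0]],
    [[0,0,0.45],[0,0,0]],
    [[0,0,0.45],[0,0,0]],
  ],
)

```text
time: 8.32
tool_pos: [0.5001, -0.2944, 0.2811]
tcp_rot: [-1.213, 1.203, -1.204]
wrist_force: [0.6, -0.2, -5.3]
width: 0.134
```

Run:
```python
from h import *
s=bot.read_state();print(s['time'],s['width'],s['tool_pos'],s['tcp_rot'],s['wrist_force'],s['torque'])
a,_=snap('scene','s4.png'); snap('wrist','w4.png')
for n in('scene','wrist'): 
  for l in('caddy_center','long_caddy_center'): print(n,l,[ (round(q['conf'],2),toworld(n,q['xyz']).round(4)) for q in cams.mark_of(n,l)])
```

```text
8.325 0.13350696522580707 [ 0.50010411 -0.29444432  0.28108705] [-1.21281475  1.20334752 -1.20353076] [ 0.58399023 -0.22823484 -5.27711911] [-0.00637618 -0.10587321 -0.01376261]
scene caddy_center [(0.7, array([ 0.5   , -0.2924,  0.2681]))]
scene long_caddy_center [(0.62, array([ 0.4651, -0.1065,  0.0654]))]
wrist caddy_center []
wrist long_caddy_center [(0.85, array([ 0.468 , -0.1095,  0.067 ]))]
```

View pics/s4.png

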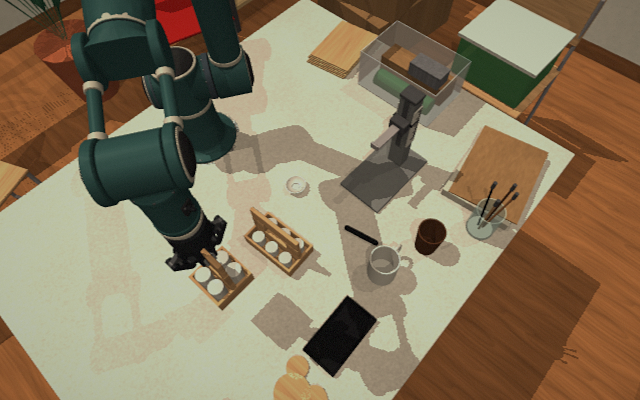

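View pics/w4.png

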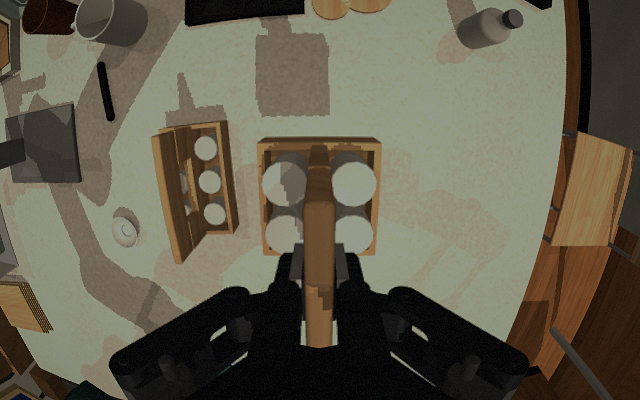

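Caddy is held upright, and about 5.3 N implies 0.54 kg. I carry it over the long caddy at this height to a point in front of the hook tip.

Emit:
play_rows(
  motion=[
    [[0.0,0.03,0],[0,0,0]],
    [[0.01,0.1,0],[0,0,0]],
    [[0.02,0.2,0],[0,0,0]],
    [[0.03,0.32,0],[0,0,0]],
    [[0.04,0.44,0],[0,0,0]],
    [[0.05,0.56,0],[0,0,0]],
    [[0.06,0.68,0],[0,0,0]],
    [[0.07,0.79,0],[0,0,0]],
    [[0.08,0.88,0],[0,0,0]],
    [[0.085,0.94,0],[0,0,0]],
  ],
)

```text
time: 9.88
tool_pos: [0.5335, 0.0841, 0.281]
tcp_rot: [-1.213, 1.203, -1.201]
wrist_force: [0.2, -0.4, -4.4]
width: 0.133
```

Emit:
play_rows(
  motion=[
    [[0.005,0.03,0],[0,0,0]],
    [[0.01,0.07,0],[0,0,0]],
    [[0.01,0.09,-0.02],[0,0,0]],
    [[0.01,0.09,-0.06],[0,0,0]],
    [[0.01,0.09,-0.1],[0,0,0]],
    [[0.01,0.09,-0.13],[0,0,0]],
    [[0.01,0.09,-0.135],[0,0,0]],
    [[0.01,0.09,-0.135],[0,0,0]],
    [[0.01,0.09,-0.135],[0,0,0]],
  ],
)

```text
time: 11.0
tool_pos: [0.5387, 0.1175, 0.2279]
tcp_rot: [-1.211, 1.202, -1.204]
wrist_force: [-0.1, -0.5, -5.0]
width: 0.13
```

```bash
cat > m.py <<'E'
from h import *
import sys
np.set_printoptions(precision=4,suppress=True)
tag=sys.argv[1]
s=bot.read_state();print(s['time'],s['width'],s['tool_pos'],s['tcp_rot'],s['wrist_force'],s['torque'])
for n in('top','scene'):
    a,d=snap(n,n+tag+'.png')
    for l in('caddy_center','hook_seat','long_caddy_center'): print(n,l,[ (round(q['conf'],2),toworld(n,q['xyz']).round(4)) for q in cams.mark_of(n,l)[:2]])
    c=(slice(75,245),slice(300,500)) if n=='scene' else (slice(130,270),slice(150,350))
    cv2.imwrite('pics/%s%sc.png'%(n,tag),cv2.resize(a[c][:,:,::-1],None,fx=3.5,fy=3.5,interpolation=2))
E
python3 m.py 5
```

```text
11.0 0.13005332779170864 [0.5387 0.1175 0.2279] [-1.2114  1.2025 -1.2041] [-0.0609 -0.4742 -4.9764] [ 0.0104 -0.0212  0.0383]
top caddy_center [(0.6, array([0.5351, 0.1184, 0.2172]))]
top hook_seat []
top long_caddy_center [(0.8, array([ 0.4679, -0.1071,  0.0713])), (0.23, array([0.5342, 0.1218, 0.2182]))]
scene caddy_center [(0.83, array([0.5377, 0.1205, 0.2106]))]
scene hook_seat [(0.94, array([0.5382, 0.2452, 0.2192]))]
scene long_caddy_center [(0.68, array([ 0.465 , -0.1087,  0.0682]))]
```

View pics/scene5c.png

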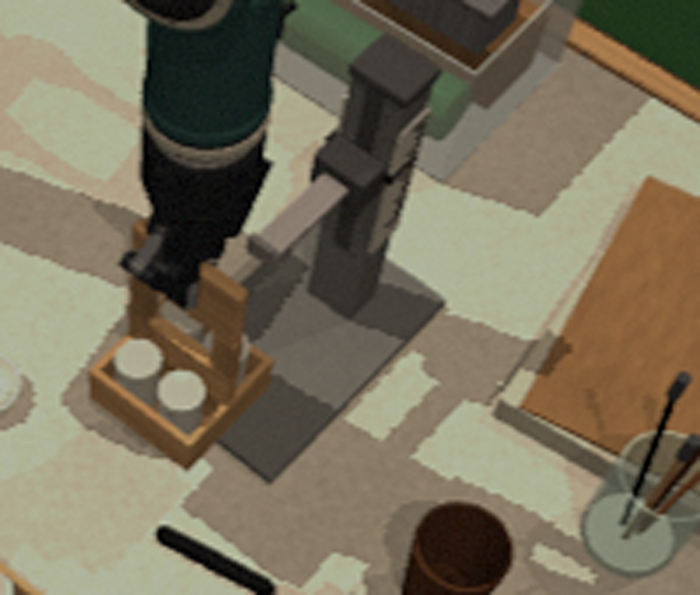

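View pics/top5c.png

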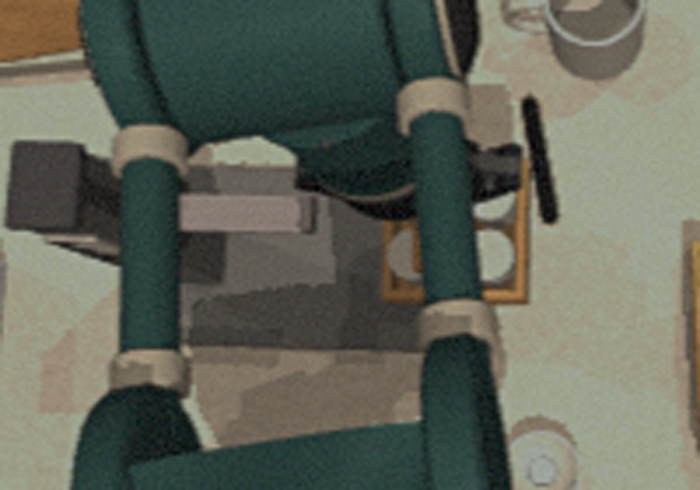

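The caddy hole faces the hook tip (scene crop: hole at about (190,290), tip at (262,245)), lined up in x and z. Before inserting, I check that the arm links clear the column.

Run:
```python
from h import *
np.set_printoptions(precision=3,suppress=True,linewidth=160)
for n in('top','scene'):
    a,d=cams.read_camera(n); c=cams.calibration(n); K=np.array(c['mtx'])
    v,u=np.indices(d.shape)
    W=(np.stack([(u-K[0,2])/K[0,0]*d,(v-K[1,2])/K[1,1]*d,d],-1)-np.array(c['t']))@np.array(c['R'])
    ok=(d>0)
    for y0 in np.arange(.10,.36,.02):
        m=ok&(abs(W[...,0]-.54)<.06)&(W[...,1]>y0)&(W[...,1]<y0+.02)&(W[...,2]>.235)
        z=W[...,2][m]; print(n,y0.round(2),len(z), np.sort(z)[[0,len(z)//10,-1]] if len(z) else '')
    m=ok&(abs(W[...,0]-.54)<.2)&(abs(W[...,1]-.117)<.05)&(W[...,2]>.165)&(W[...,2]<.24)
    print(n,'hi pts',m.sum(), W[m][:,2].max() if m.any() else '')
    # board points
    m=ok&(abs(W[...,0]-.54)<.06)&(abs(W[...,1]-.118)<.02)&(a[...,0]>a[...,2]*1.5)&(W[...,2]>.25)
    p=W[m]; 
    if len(p): print('board',len(p),p.mean(0),p.min(0),p.max(0), np.percentile(p[:,2],97))
s=bot.read_state();print(s['q'])
```

```text
top 0.1 1577 [0.304 0.495 0.656]
top 0.12 1386 [0.29  0.519 0.656]
top 0.14 1338 [0.409 0.63  0.658]
top 0.16 842 [0.331 0.635 0.659]
top 0.18 5 [0.359 0.359 0.639]
top 0.2 1 [0.235 0.235 0.235]
top 0.22 0 
top 0.24 0 
top 0.26 0 
top 0.28 0 
top 0.3 0 
top 0.32 447 [0.235 0.247 0.309]
top 0.34 286 [0.236 0.266 0.31 ]
top hi pts 437 0.1895356626685084
board 36 [0.504 0.121 0.334] [0.49  0.104 0.303] [0.519 0.129 0.439] 0.4378106524020923
scene 0.1 1374 [0.236 0.275 0.654]
scene 0.12 742 [0.239 0.338 0.655]
scene 0.14 616 [0.311 0.603 0.656]
scene 0.16 457 [0.322 0.604 0.658]
scene 0.18 1 [0.359 0.359 0.359]
scene 0.2 0 
scene 0.22 0 
scene 0.24 0 
scene 0.26 0 
scene 0.28 0 
scene 0.3 6 [0.235 0.235 0.237]
scene 0.32 435 [0.235 0.243 0.31 ]
scene 0.34 181 [0.236 0.259 0.31 ]
scene hi pts 941 0.23988954108724866
board 304 [0.559 0.114 0.295] [0.49  0.098 0.25 ] [0.585 0.137 0.607] 0.41238569962697463
[ 0.17   0.009  1.829 -0.     1.304  1.733]
```

The arm clears the column: link points stay above 0.32 and reach at most +65 mm in y from the tool. I insert slowly by 127 mm.

Emit:
play_rows(
  motion=[
    [[0,0.02,0],[0,0,0]],
    [[0,0.05,0],[0,0,0]],
    [[0,0.09,0],[0,0,0]],
    [[0,0.13,0],[0,0,0]],
    [[0,0.16,0],[0,0,0]],
    [[0,0.16,0],[0,0,0]],
  ],
)

```text
time: 12.25
tool_pos: [0.538, 0.1827, 0.2269]
tcp_rot: [-1.214, 1.202, -1.202]
wrist_force: [0.6, -0.5, -5.3]
width: 0.129
```

Emit:
play_rows(
  motion=[
    [[0,0.02,0],[0,0,0]],
    [[0,0.05,0],[0,0,0]],
    [[0,0.09,0],[0,0,0]],
    [[0,0.13,0],[0,0,0]],
    [[0,0.155,0],[0,0,0]],
    [[0,0.158,0],[0,0,0]],
    [[0,0.158,0],[0,0,0]],
  ],
)

```text
time: 13.12
tool_pos: [0.538, 0.2446, 0.2268]
tcp_rot: [-1.214, 1.203, -1.204]
wrist_force: [0.1, -1.0, -5.0]
width: 0.131
```

```bash
python3 m.py 6
```

```text
13.125 0.1305313863679153 [0.538  0.2446 0.2268] [-1.2136  1.2031 -1.2035] [ 0.1164 -0.9516 -4.9645] [ 0.0211 -0.036   0.0009]
top caddy_center [(0.82, array([0.5341, 0.2474, 0.2137])), (0.28, array([0.541 , 0.2425, 0.2176]))]
top hook_seat [(0.51, array([0.538 , 0.2441, 0.2202])), (0.48, array([ 0.4674, -0.1105,  0.071 ]))]
top long_caddy_center [(0.86, array([ 0.4679, -0.104 ,  0.0707]))]
scene caddy_center [(0.8, array([0.5364, 0.2458, 0.2098]))]
scene hook_seat [(0.58, array([0.5377, 0.2439, 0.2188])), (0.18, array([0.5378, 0.2472, 0.2137]))]
scene long_caddy_center [(0.81, array([ 0.4644, -0.1091,  0.0664]))]
```

View pics/scene6c.png

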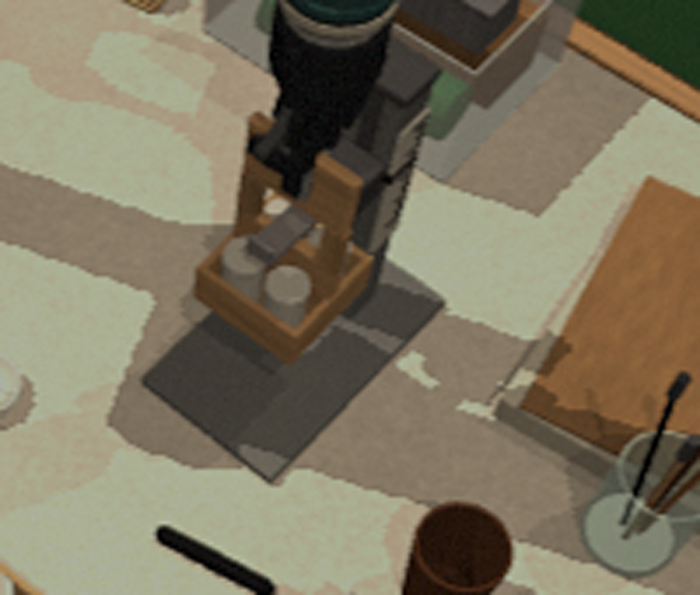

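The hook strip passes through the hole, with the tip in front of the board. I lower slowly at about 25–30 mm/s, watching the force.

Emit:
play_rows(
  motion=[
    [[0,0,-0.01],[0,0,0]],
    [[0,0,-0.02],[0,0,0]],
    [[0,0,-0.03],[0,0,0]],
    [[0,0,-0.04],[0,0,0]],
    [[0,0,-0.05],[0,0,0]],
    [[0,0,-0.06],[0,0,0]],
    [[0,0,-0.07],[0,0,0]],
    [[0,0,-0.08],[0,0,0]],
    [[0,0,-0.09],[0,0,0]],
    [[0,0,-0.09],[0,0,0]],
  ],
)

```text
time: 14.78
tool_pos: [0.5381, 0.2447, 0.1908]
tcp_rot: [-1.213, 1.204, -1.203]
wrist_force: [-0.4, -1.0, -3.7]
width: 0.131
```

Emit:
play_rows(
  motion=[
    [[0,0,-0.005],[0,0,0]],
    [[0,0,-0.01],[0,0,0]],
    [[0,0,-0.015],[0,0,0]],
    [[0,0,-0.02],[0,0,0]],
    [[0,0,-0.025],[0,0,0]],
    [[0,0,-0.025],[0,0,0]],
  ],
)

```text
time: 15.52
tool_pos: [0.5382, 0.2448, 0.1809]
tcp_rot: [-1.213, 1.203, -1.203]
wrist_force: [-0.4, -0.3, -2.1]
width: 0.132
```

Emit:
play_rows(
  motion=[
    [[0,0,-0.005],[0,0,0]],
    [[0,0,-0.01],[0,0,0]],
    [[0,0,-0.015],[0,0,0]],
    [[0,0,-0.02],[0,0,0]],
    [[0,0,-0.025],[0,0,0]],
    [[0,0,-0.03],[0,0,0]],
    [[0,0,-0.035],[0,0,0]],
    [[0,0,-0.035],[0,0,0]],
    [[0,0,-0.035],[0,0,0]],
  ],
)

```text
time: 16.65
tool_pos: [0.5382, 0.2448, 0.1671]
tcp_rot: [-1.213, 1.203, -1.203]
wrist_force: [-1.0, -0.9, -0.2]
width: 0.13
```

```bash
python3 m.py 7
```

```text
16.65 0.13019895160699702 [0.5382 0.2448 0.1671] [-1.2127  1.2034 -1.2035] [-1.0218 -0.8965 -0.2008] [-0.019   0.0947 -0.0387]
top caddy_center [(0.95, array([0.5289, 0.2475, 0.154 ]))]
top hook_seat [(0.58, array([0.5386, 0.2435, 0.1856]))]
top long_caddy_center [(0.65, array([ 0.4662, -0.1057,  0.0705]))]
scene caddy_center [(0.89, array([0.5391, 0.2467, 0.1551])), (0.21, array([0.5348, 0.2417, 0.1855]))]
scene hook_seat [(0.71, array([0.5377, 0.2429, 0.1821]))]
scene long_caddy_center []
```

View pics/scene7c.png

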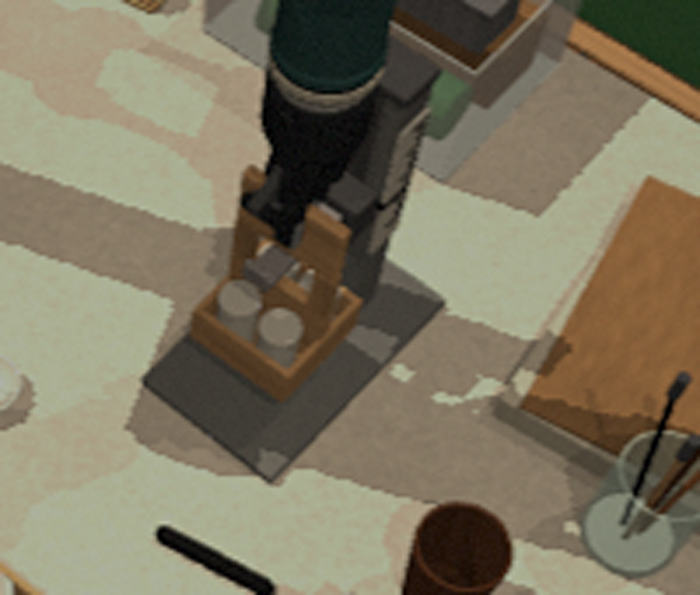

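The hook is at 0.184, so it has sunk about 36 mm, and the force is nearly zero. 4 mm more allows for the sensor's positive bias (+0.4 N); then I release to half open.

Emit:
play_rows(
  motion=[
    [[0,0,-0.005],[0,0,0]],
    [[0,0,-0.01],[0,0,0]],
    [[0,0,-0.01],[0,0,0]],
    [[0,0,-0.01],[0,0,0]],
  ],
)

```text
time: 17.55
tool_pos: [0.5382, 0.2448, 0.163]
tcp_rot: [-1.213, 1.203, -1.203]
wrist_force: [-0.5, -0.1, -0.2]
width: 0.132
```

Emit:
play_rows(
  motion=[
    [[0,0,0],[0,0,0]],
    [[0,0,0],[0,0,0]],
    [[0,0,0],[0,0,0]],
    [[0,0,0],[0,0,0]],
    [[0,0,0],[0,0,0]],
    [[0,0,0],[0,0,0]],
    [[0,0,0],[0,0,0]],
    [[0,0,0],[0,0,0]],
  ],
  gripper=0.5,
)

```text
time: 18.55
tool_pos: [0.5381, 0.2447, 0.1629]
tcp_rot: [-1.213, 1.203, -1.203]
wrist_force: [-0.0, -0.3, 0.0]
width: 0.497
```

```bash
python3 m.py 8;python3 -c "
from h import *
snap('wrist','w8.png')"
```

```text
18.55 0.49685718093695924 [0.5381 0.2447 0.1629] [-1.213   1.2035 -1.2035] [-0.0045 -0.2976  0.049 ] [-0.0015  0.0349  0.0222]
top caddy_center [(0.8, array([0.5372, 0.2484, 0.1549]))]
top hook_seat [(0.51, array([0.5393, 0.2438, 0.1799]))]
top long_caddy_center [(0.98, array([ 0.4716, -0.1082,  0.0728]))]
scene caddy_center [(0.74, array([0.5396, 0.2454, 0.1514]))]
scene hook_seat [(0.54, array([0.539 , 0.2429, 0.1815]))]
scene long_caddy_center [(0.6, array([ 0.4652, -0.107 ,  0.0658]))]
```

View pics/w8.png

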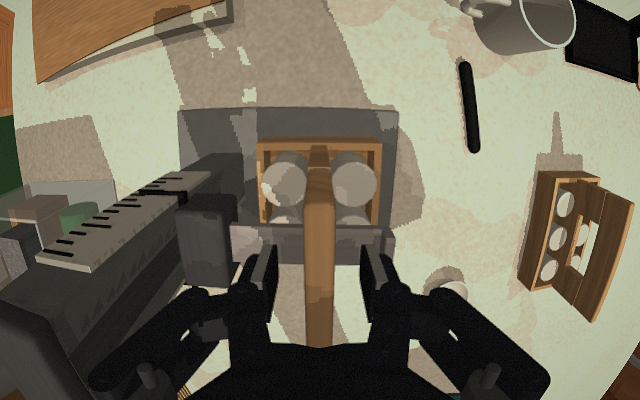

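View pics/scene8c.png

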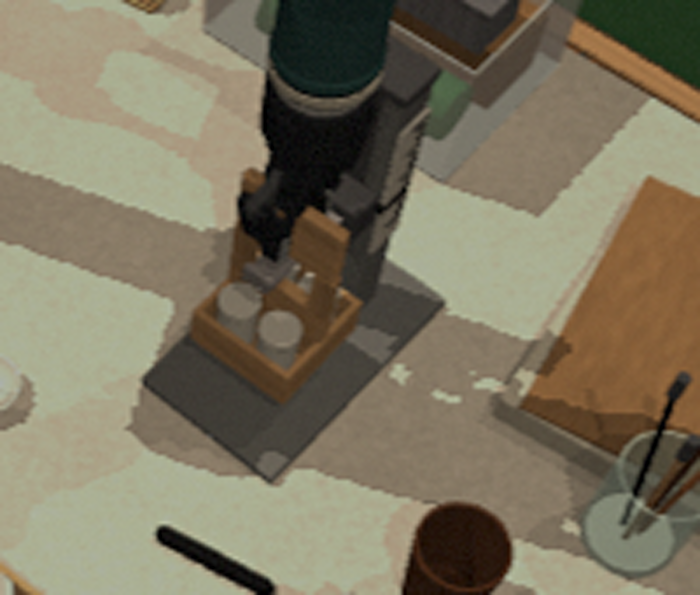

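The pads (columns 262 and 375) stand clear on both sides of the board (305–335), and the caddy hangs level. I retract straight up.

Emit:
play_rows(
  motion=[
    [[0,0,0.02],[0,0,0]],
    [[0,0,0.05],[0,0,0]],
    [[0,0,0.09],[0,0,0]],
    [[0,0,0.14],[0,0,0]],
    [[0,0,0.2],[0,0,0]],
    [[0,0,0.26],[0,0,0]],
    [[0,0,0.32],[0,0,0]],
    [[0,0,0.36],[0,0,0]],
    [[0,0,0.38],[0,0,0]],
    [[0,0,0.38],[0,0,0]],
  ],
)

```text
time: 20.25
tool_pos: [0.5383, 0.2448, 0.3155]
tcp_rot: [-1.212, 1.203, -1.204]
wrist_force: [-0.2, 1.3, -0.4]
width: 0.498
```

Emit:
play_rows(
  motion=[
    [[0,-0.05,0],[0,0,0]],
    [[0,-0.12,0],[0,0,0]],
    [[0,-0.2,0],[0,0,0]],
    [[0,-0.28,0],[0,0,0]],
    [[0,-0.34,0],[0,0,0]],
    [[0,-0.36,0],[0,0,0]],
    [[0,-0.36,0],[0,0,0]],
    [[0,-0.36,0],[0,0,0]],
    [[0,-0.36,0],[0,0,0]],
    [[0,-0.36,0],[0,0,0]],
  ],
)

```text
time: 21.5
tool_pos: [0.5381, 0.1014, 0.3149]
tcp_rot: [-1.213, 1.203, -1.203]
wrist_force: [-0.5, 0.0, -0.2]
width: 0.497
```

```bash
python3 m.py 9;python3 - <<'E'
from h import *
for n in ('scene','top'):
    a,d=cams.read_camera(n); c=cams.calibration(n); K=np.array(c['mtx']); v,u=np.indices(d.shape)
    W=(np.stack([(u-K[0,2])/K[0,0]*d,(v-K[1,2])/K[1,1]*d,d],-1)-np.array(c['t']))@np.array(c['R'])
    m=(d>0)&(abs(W[...,0]-.538)<.07)&(abs(W[...,1]-.245)<.03)&(W[...,2]>.225)&(W[...,2]<.26)
    p=W[m]; print(n,len(p), len(p) and (p.mean(0),p.min(0),p.max(0)))
E
```

```text
21.5 0.49733317559422785 [0.5381 0.1014 0.3149] [-1.2133  1.2028 -1.2026] [-0.5007  0.0043 -0.1632] [ 0.0255 -0.0368 -0.0245]
top caddy_center []
top hook_seat [(0.93, array([0.5391, 0.2448, 0.1825]))]
top long_caddy_center [(0.56, array([ 0.4692, -0.1073,  0.0701]))]
scene caddy_center [(0.58, array([0.5396, 0.245 , 0.1493]))]
scene hook_seat [(0.68, array([0.5378, 0.2431, 0.1828]))]
scene long_caddy_center [(0.82, array([ 0.4652, -0.1077,  0.0678]))]
scene 257 (array([0.53995923, 0.24257777, 0.23744999]), array([0.48973885, 0.23728343, 0.22506614]), array([0.58581411, 0.25174703, 0.24577295]))
top 295 (array([0.53646095, 0.2433873 , 0.2402184 ]), array([0.48918835, 0.2384218 , 0.2252798 ]), array([0.58426363, 0.25183146, 0.24641976]))
```

View pics/scene9c.png

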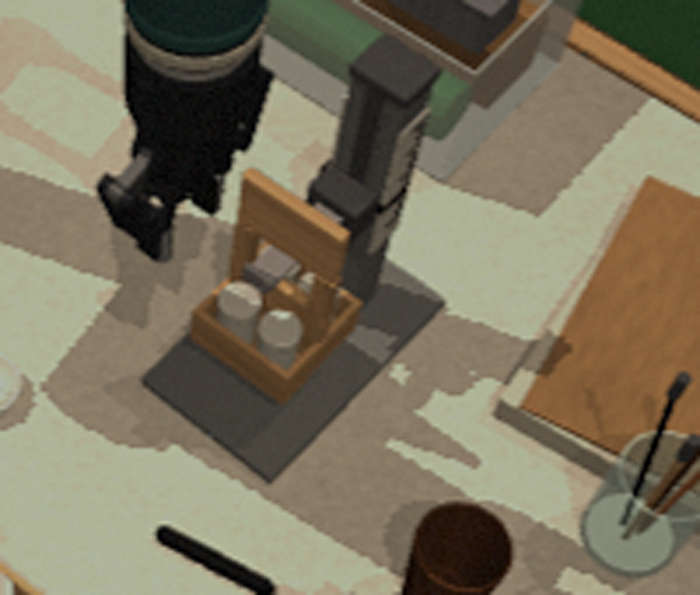

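The caddy hangs level: board top at 0.242, centre about 0.152, and 30 mm below the seat at 0.1826. I wait a moment for any swing to die, then hand in.

Emit:
play_rows(
  motion=[
    [[0,0,0],[0,0,0]],
    [[0,0,0],[0,0,0]],
    [[0,0,0],[0,0,0]],
    [[0,0,0],[0,0,0]],
    [[0,0,0],[0,0,0]],
    [[0,0,0],[0,0,0]],
    [[0,0,0],[0,0,0]],
    [[0,0,0],[0,0,0]],
    [[0,0,0],[0,0,0]],
    [[0,0,0],[0,0,0]],
  ],
)

```text
time: 23.25
tool_pos: [0.5381, 0.1007, 0.315]
tcp_rot: [-1.213, 1.203, -1.203]
wrist_force: [0.4, 0.7, -0.2]
width: 0.502
```

Run:
```python
from h import *
for i in range(3):
    cams.read_camera('scene')
    for l in('hook_seat','caddy_center'): print(l,[toworld('scene',q['xyz']).round(4) for q in cams.mark_of('scene',l)[:1]])
print(bot.finish_job())
```

```text
hook_seat [array([0.5388, 0.2414, 0.184 ])]
caddy_center [array([0.5394, 0.243 , 0.1493])]
hook_seat [array([0.5349, 0.2444, 0.1809])]
caddy_center [array([0.5398, 0.2478, 0.1495])]
hook_seat [array([0.5382, 0.2414, 0.1817])]
caddy_center [array([0.5377, 0.2452, 0.1507])]
the job is handed in; nothing more can be done
None
```

The small caddy is hanging free on the hook, and I handed the job in about 24 s into the 45 s; no verdict was reported.

**What I did:** I gripped the handle board, carried the caddy over the long caddy and passed the hole over the hook tip. I then lowered it at about 30 mm/s until the grip force read near zero. After that I opened the gripper and backed it away.

**Last checks:**
- **Position:** the caddy centre is about 31 mm below the hook seat and within about 5 mm of it sideways. It looks level in the picture.
- **Hook:** it has sunk about 37–38 mm. The last three readings agree within the detectors' error, so it appears to be at rest; I had no direct reading of its speed.
- **Long caddy:** it is within a few millimetres of where it was first measured.
- **Gripper:** it is well clear of everything.

**What disagreed:** the first grasp closed on nothing. The real fingertips end about 41 mm short of the reported TCP, so the fingers only rested on the board's top edge with about 5 N. The caddy did not move. I confirmed the offset with wrist depth and grasped again 40 mm lower, where the opening read 11.6 mm, about the board's 12 mm.

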